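# Gauge reclaimed battery cells with a go/no-go slot gauge

### The job

Check the two reclaimed battery cells standing on the rubber mat, one after the other, in the steel slot gauge: slide the cell upright through the flared mouth until it stops or its front end is well inside the last, narrow gap. A cell that passes the wide gap but stops at the narrow one is good: stand it upright in the cardboard tray; a cell that stops at the mouth or passes into the narrow gap as well is to stand upright in the grey plastic tub beside the reject already there. Put each cell away before gauging the next, leave the reject already in the tub standing there, and do not disturb the other things on the bench.

Things in the scene. Friction and masses are not known exactly. Their poses are not given: they have to be found in the camera images.
- cell_a: aluminium prismatic battery cell standing upright: 80 mm long (own x), 80 mm high plus two 4 mm terminals on top, 0.34 to 0.5 kg. Thickness (own y) 27 mm (undersized), 32 mm (good) or 38 mm (swollen), one cell of each; names do not tell which. Origin: centre of its underside. It starts on the rubber mat at the robot's left or is the one already in the reject tub
- cell_b: aluminium prismatic battery cell standing upright: 80 mm long (own x), 80 mm high plus two 4 mm terminals on top, 0.34 to 0.5 kg. Thickness (own y) 27 mm (undersized), 32 mm (good) or 38 mm (swollen), one cell of each; names do not tell which. Origin: centre of its underside. It starts on the rubber mat at the robot's left or is the one already in the reject tub
- cell_c: aluminium prismatic battery cell standing upright: 80 mm long (own x), 80 mm high plus two 4 mm terminals on top, 0.34 to 0.5 kg. Thickness (own y) 27 mm (undersized), 32 mm (good) or 38 mm (swollen), one cell of each; names do not tell which. Origin: centre of its underside. It starts on the rubber mat at the robot's left or is the one already in the reject tub
- gauge: fixed steel go/no-go slot gauge, open at the top and both ends. Base plate 8 mm thick, 110 mm wide, x = -150 to +55 mm (a flat runway before the mouth); two jaws, together 80 mm wide, rise to 38 mm above the bench. The slot lies along own x, centred on y = 0; cells enter moving along own +x, roughly away from the robot. Origin: on the bench under the slot, z up
- gauge_mouth (a point): start of the gauge's flared mouth, mid-slot on the base plate's top (gauge x = -45 mm): 54.5 mm wide here, narrowing at 45 degrees each side to the wide (go) gap of 34.5 mm at gauge x = -35 mm, which runs to x = +5 mm. A swollen cell stops in the flare with its centre at about gauge x = -77 mm. Axes as the gauge
- gauge_nogo (a point): start of the narrow (no-go) gap, mid-slot on the base plate's top (gauge x = +7.5 mm), after a 45 degree chamfer 2.5 mm long: 29.5 mm wide, open at the far end, x = +45 mm. A good cell stops with its centre at about gauge x = -34 mm; an undersized one runs on (centre beyond about -12 mm = front end 20 mm into this gap). Axes as the gauge
- good_tray: fixed open cardboard tray for good cells, empty at first, 125 mm (own x) by 180 mm (own y) outside, walls 5 mm thick and 30 mm high, floor top 5 mm above the bench. Origin: centre of its underside. It and the tub swap places between starts
- reject_tub: fixed open grey plastic tub for rejects, the same sizes as the cardboard tray (125 x 180 mm, walls 5 mm thick and 30 mm high, floor top 5 mm above the bench). One reject cell already stands in its +y half, about 42 mm from the centre; the -y half is free. Origin: centre of its underside
- mat: fixed black rubber mat, 170 mm (own x) by 200 mm (own y), 5 mm thick, with the two cells to be gauged standing on its +y and -y halves about 100 mm apart. Origin: centre of its underside
- board: bystander: loose green circuit board 160 x 90 mm, some 20 mm high, lying flat. Origin: centre of its underside
- jar: bystander: loose plastic jar, 70 mm across, 90 mm high. Origin: centre of its underside
- heatsink: bystander: loose finned aluminium heat sink 90 x 70 x 34 mm. Origin: centre of its underside
- driver: bystander: loose black-handled screwdriver lying on the bench, about 200 mm long

How it is judged:
By the outcome, as a careful person would: the job done as asked, in the order asked, and still so for the second after the job is handed in, with the robot touching nothing.
It also fails if it takes over 72 s, if anything falls off the work surface, if the arm or the gripper's body presses on something with over 40 N, if the wrist force passes 120 N, or if a joint passes its speed limit or range.

### The arm

A 7-joint arm with a two-finger parallel gripper is mounted at the origin on the work surface. World frame = base frame: x ahead of the robot, y to its left, z up, the work surface at z = 0. Lengths are in m, angles in rad, forces in N, time in s.
With the tool pointing down it reaches from about 0.4 to 0.85 m from the base axis. Payload 10.4 kg.
Tool frame: the origin (TCP) lies midway between the tips of the shut fingers; the grasp point (between the pads) lies 19 mm behind it; z points along the fingers, y is the direction in which the jaws open and shut (so a half turn about z gives the same grasp; the last joint's range is limited). The gripper opens to 85 mm and grips with 20 to 120 N. Pads are 22 mm wide; open, the fingers measure 114 mm over their backs; the gripper's body (76 mm by 85 mm) begins 54 mm behind the grasp point. The pads swing forward as they close: fully open they stand 13 mm farther back than shut.
Start: joints at [1.18, 0.332, -0.065, 1.46, 0.022, 1.35, -0.088], TCP at [0.225, -0.583, 0.231] pointing down, gripper open.
Joint ranges: [-2.6, 2.6], [-0.5, 2.12], [-1.47, 1.34], [0.16, 2.42], [-1.27, 4.41], [0.06, 2.06], [-2.6, 2.6]. Speed limits (rad/s): [2.22, 2.22, 2.79, 2.79, 3.14, 3.14, 3.14].

### API

Orientations are given as a unit quaternion [x, y, z, w].
In Python, from workcell import manip, viewer gives the robot as it stands.
- The arm moves only by the tool move_arm, never from a script. Its argument "deltas" is a list of rows, each a list of 7 numbers: the shift along the tool's x, y, z in m, then the turn, a rotation vector about the tool's x, y, z in degrees, then the opening, from -1 (shut) to 1 (fully open). In form: [[dx, dy, dz, wx, wy, wz, gripper], ...]. A call has 1 to 10 rows; each row shifts and turns the commanded pose from where the row before left it, along the tool's axes as they then stand; what a row does not reach is not made up. A row lasts 1/8 s, in which the tool goes at most 62.5 mm and 10.7 degrees, less where a joint would pass 70% of its speed; a pose out of reach is approached as far as the arm can. A call with a gripper value outside its range is refused whole. The fingers move at their own pace and stop on an object; "force" is the grip in N (left out, the last holds). Time passes only in rows, so rows that do not move let the fingers close. It gives the time, the measured TCP pose, the force and the opening at its end, in the units of the state.
- manip.get_obs(): the state, without advancing time (a new reading comes with each control period).
- viewer.camera(name): name is "side" or "top" or "wrist"; returns (picture, depth): 384x512x3 uint8, red, green, blue; 384x512 float32, m along the optical axis (not along the pixel's ray), 0 where there is no reading.
- viewer.calibration(name): a dict with "fx", "fy", "cx", "cy" (pixels), "R" (3x3) and "t" (3): a world point X has camera coordinates R X + t; the wrist camera has in their place "T_tool_cam" (4x4, takes a point from camera to tool coordinates, whose origin is the TCP and whose axes are the flange's). Camera axes: x right, y down, z forward; pixel columns grow to the right and rows downward; lengths in m; the calibration is good to about 2 mm. A picture is of the moment at which its call begins: read the wrist's pose just before it. calibration takes no time and is no camera call.
- manip.hand_in(): hands the job in, once; it reports no verdict.
The state is a dict: "clock": time; "joint_pos": joint angles; "joint_velocities": joint speeds; "tau": joint torques, N m; "position": TCP position; "ee_rot": TCP orientation; "ft_force": force on the tool from outside, world axes, zero at the start; "torque": the same for the moment, N m; "grip_width": opening from 0.0 (shut) to 1.0 (fully open).
Only numpy, scipy, OpenCV 4.12 (cv2) and the standard library are available. Lean on these libraries where they do the work, as an engineer would, in place of code of your own. Each camera call takes 0.05 s, during which the arm holds its last target.

## Working session

There is one attempt and no reset: what is moved stays moved. The work goes in short steps, Python scripts to look and compute and a tool call to move; the robot and the scene stay as the last step left them, time stands still between calls to the robot, and variables do not carry over. Pictures are saved under pics/ and viewed, and the job is handed in when it is done.

Besides the shell and the picture viewer there is one more tool, called after "Request:" as name(argument=value, ...), one argument or row to a line, values as JSON. move_arm: Moves the arm, as the interface text tells. Its arguments: {"type":"object","properties":{"deltas":{"type":"array"},"force":{"type":"number"}},"required":["deltas"]}

```bash
mkdir -p pics
cat > h.py <<'E'
import numpy as np, cv2
from workcell import manip, viewer
from scipy.spatial.transform import Rotation as Ro
def snap(n,f,save=True):
    o=manip.get_obs(); p,d=viewer.camera(n)
    cv2.imwrite(f'pics/{f}.png',p[:,:,::-1]); np.savez(f'pics/{f}.npz',d=d,p=p,pos=o['position'],q=o['ee_rot'])
    return p,d,o
def pts(n,d,o=None):
    c=viewer.calibration(n); v,u=np.mgrid[0:384,0:512]
    X=np.stack([(u-c['cx'])/c['fx']*d,(v-c['cy'])/c['fy']*d,d],-1)
    if 'R' in c: return (X-np.array(c['t']))@np.array(c['R'])
    T=np.array(c['T_tool_cam']); R=Ro.from_quat(o['ee_rot']).as_matrix()
    return (X@T[:3,:3].T+T[:3,3])@R.T+np.array(o['position'])
E
python3 - <<'E'
from h import *
print(manip.get_obs())
for n in ['top','side']:
    p,d,o=snap(n,n+'0'); c=viewer.calibration(n); print(c)
E
```

```text
{'clock': 0.0, 'joint_pos': array([ 1.18039227,  0.33283956, -0.06470943,  1.46091706,  0.02160996,
        1.34988073, -0.08848106]), 'joint_velocities': array([-0.00015928,  0.0001573 , -0.00030592, -0.00158608, -0.00090161,
        0.00049881,  0.00014393]), 'tau': array([-9.37017649e-04, -6.25461173e+01,  4.83697979e-02, -3.91607058e+01,
        1.60633202e-02,  9.91525798e-03,  5.10972342e-06]), 'position': array([ 0.22459921, -0.5828666 ,  0.23054771]), 'ee_rot': array([ 9.83132783e-01,  1.82891978e-01, -1.56799661e-04, -6.55901388e-04]), 'ft_force': array([-0.5872225 , -0.35545705, -0.35702229]), 'torque': array([ 0.01639046,  0.02083512, -0.05813731]), 'grip_width': 1.0000340391955433}
{'fx': 400.349038887507, 'fy': 400.349038887507, 'cx': 259.8067555411583, 'cy': 192.79719733981267, 'R': array([[ 0.00644627, -0.99979331, -0.01928157],
       [-0.99155658, -0.00389344, -0.12961632],
       [ 0.12951446,  0.0199543 , -0.99137674]]), 't': array([0.04916226, 0.60411512, 1.14937548])}
{'fx': 348.50689316683054, 'fy': 348.50689316683054, 'cx': 256.48590247824893, 'cy': 193.74516605387151, 'R': array([[-0.95949436, -0.28172233,  0.00176237],
       [-0.21691315,  0.73474554, -0.64272675],
       [ 0.17977558, -0.61707497, -0.76609348]]), 't': array([0.61732484, 0.11803834, 1.00955142])}
```

View pics/top0.png

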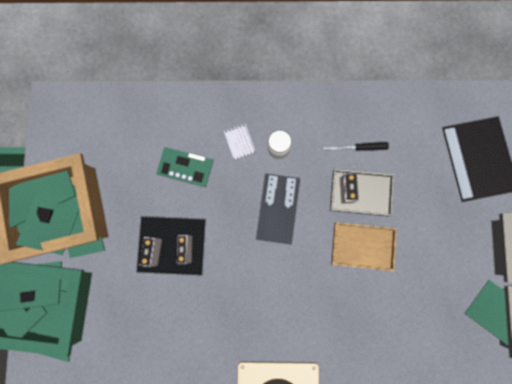

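View pics/side0.png

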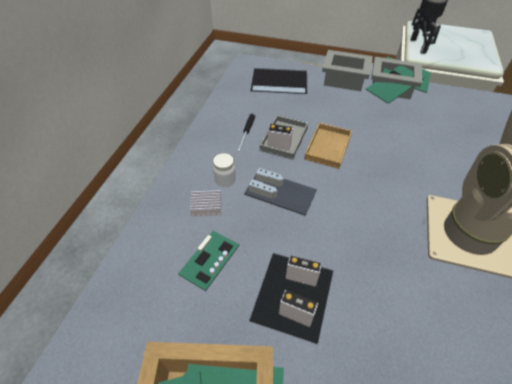

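```bash
cat > m.py <<'E'
from h import *
def rect(X,mask,name):
    m=cv2.morphologyEx(mask.astype(np.uint8),cv2.MORPH_OPEN,np.ones((2,2)))
    n,l,s,c=cv2.connectedComponentsWithStats(m)
    for i in range(1,n):
        if s[i,4]<25: continue
        P=X[l==i]; r=cv2.minAreaRect(P[:,:2].astype(np.float32))
        print(name,'px',c[i].round(),'n',s[i,4],'mean',P.mean(0).round(4),'rect c',np.round(r[0],4),'sz',np.round(r[1],4),'ang',round(r[2],1))
E
python3 - <<'E'
from m import *
d=np.load('pics/top0.npz')['d'];p=np.load('pics/top0.npz')['p']
X=pts('top',d);z=X[...,2]
roi=(X[...,0]>.3)&(X[...,0]<.95)&(abs(X[...,1])<.5)&(d>0)
rect(X,roi&(z>.07),'tall')
rect(X,roi&(z>.03)&(z<.045),'jaws')
rect(X,roi&(z>.02)&(z<.05),'walls')
rect(X,roi&(z>.003)&(z<.012)&(p.max(2)<110),'plates')
rect(X,roi&(z>.01),'all>10')
for r in (0.02,):
  print(np.median(z[(abs(X[...,0]-.45)<.05)&(abs(X[...,1])<.05)]))
for f,sc,(a,b,c2,d2) in [('c1',8,(120,210,210,280)),('c2',8,(250,400,165,275))]:
  cv2.imwrite(f'pics/{f}.png',cv2.resize(p[c2:d2,a:b,::-1],None,fx=min(8,800/(b-a)),fy=min(8,800/(b-a)),interpolation=cv2.INTER_CUBIC))
E
```

```text
tall px [280. 142.] n 359 mean [ 0.7442 -0.0059  0.092 ] rect c [0.6187 0.007 ] sz [0.0603 0.3405] ang 83.9
tall px [351. 188.] n 383 mean [ 0.6147 -0.2105  0.0807] rect c [ 0.563  -0.1053] sz [0.085  0.3401] ang 26.2
tall px [183. 250.] n 278 mean [0.4359 0.2683 0.0827] rect c [0.4359 0.1629] sz [0.0792 0.269 ] ang 0.7
tall px [148. 252.] n 338 mean [0.4281 0.3679 0.0788] rect c [0.4222 0.3714] sz [0.0458 0.095 ] ang 65.9
jaws px [272. 190.] n 223 mean [0.6144 0.017  0.0328] rect c [0.6138 0.0165] sz [0.025  0.0908] ang 82.2
jaws px [290. 192.] n 222 mean [ 0.6055 -0.0381  0.0381] rect c [ 0.5465 -0.0199] sz [0.036  0.2132] ang 73.0
walls px [372. 146.] n 158 mean [ 0.7497 -0.2866  0.0301] rect c [ 0.6298 -0.1395] sz [0.0679 0.4877] ang 39.0
walls px [279. 157.] n 29 mean [ 0.7175 -0.0055  0.0194] rect c [ 0.7181 -0.0057] sz [0.0062 0.0378] ang 2.9
walls px [369. 183.] n 279 mean [ 0.6355 -0.2746  0.0238] rect c [ 0.5835 -0.1585] sz [0.1723 0.4263] ang 13.5
walls px [272. 190.] n 227 mean [0.6138 0.0169 0.0325] rect c [0.6138 0.0165] sz [0.025  0.0908] ang 82.2
walls px [290. 193.] 
[... 3200 characters left out ...]
] sz [0.1723 0.4263] ang 13.5
all>10 px [197. 177.] n 87 mean [0.6554 0.2453 0.0122] rect c [0.656  0.2472] sz [0.0393 0.0303] ang 74.3
all>10 px [272. 190.] n 239 mean [0.6133 0.0173 0.0321] rect c [0.6135 0.0176] sz [0.0269 0.0917] ang 82.0
all>10 px [290. 193.] n 241 mean [ 0.6046 -0.0378  0.0368] rect c [ 0.5471 -0.0203] sz [0.0377 0.2144] ang 73.3
all>10 px [367. 242.] n 391 mean [ 0.4614 -0.2656  0.0182] rect c [ 0.446  -0.2613] sz [0.1946 0.1264] ang 84.6
all>10 px [184. 250.] n 388 mean [0.4358 0.2658 0.0669] rect c [0.4364 0.1629] sz [0.0802 0.269 ] ang 0.7
all>10 px [150. 252.] n 495 mean [0.4277 0.3645 0.063 ] rect c [0.4268 0.3803] sz [0.0516 0.0877] ang 82.2
0.007961490904874371
```

View pics/c1.png

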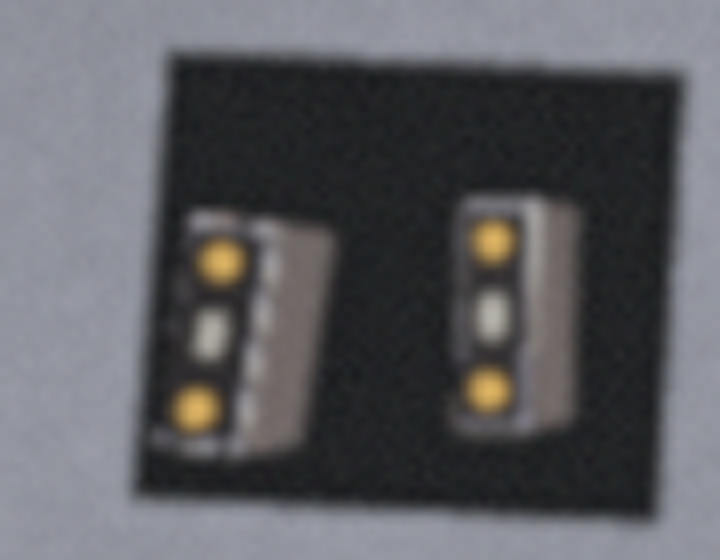

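View pics/c2.png

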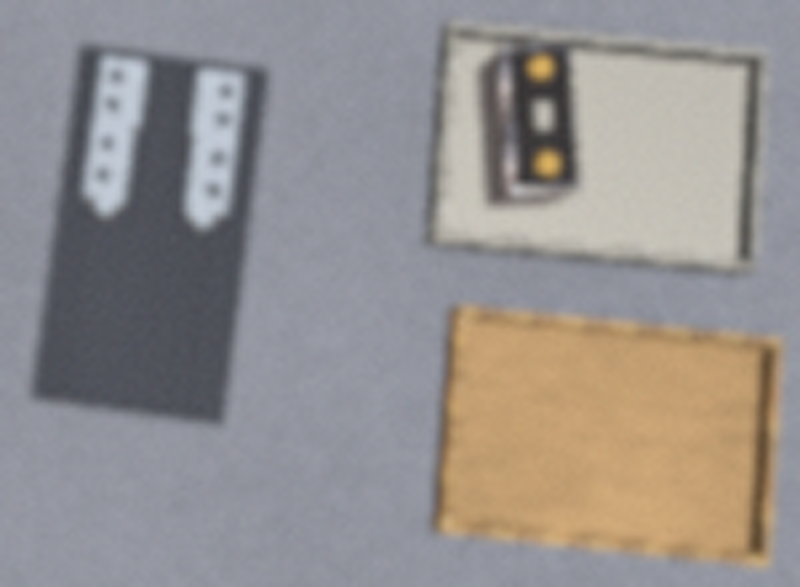

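```bash
cat >> h.py <<'E'
def ray(u,v,z,n='top'):
    c=viewer.calibration(n);R=np.array(c['R']);t=np.array(c['t'])
    D=R.T@np.array([(u-c['cx'])/c['fx'],(v-c['cy'])/c['fy'],1]);C=-R.T@t
    return C+D*(z-C[2])/D[2]
E
python3 - <<'E'
from h import *
f1=lambda a,z:ray(120+(a[0]+.5)/8-.5,210+(a[1]+.5)/8-.5,z)[:2]
s=800/150
f2=lambda a,z:ray(250+(a[0]+.5)/s-.5,165+(a[1]+.5)/s-.5,z)[:2]
def pair(n,f,a,b,z):
    A,B=f(a,z),f(b,z); d=A-B; print(n,((A+B)/2).round(4),'dist',np.hypot(*d).round(4),'ang x',np.degrees(np.arctan2(d[1],d[0])).round(2))
pair('cellL',f1,(222,262),(195,410),.089)
pair('cellR',f1,(494,242),(488,389),.089)
pair('rej',f2,(541,68),(547,163),.089)
def quad(n,c,z):
    P=np.array([f2(a,z) for a in c]); e=[P[0]-P[3],P[1]-P[2],P[0]-P[1],P[3]-P[2]]
    print(n,'c',P.mean(0).round(4),[np.hypot(*x).round(4) for x in e],[np.degrees(np.arctan2(x[1],x[0])).round(2) for x in e])
quad('base',[(84,45),(268,70),(222,423),(32,398)],.008)
quad('tray',[(450,305),(780,340),(765,565),(438,530)],.03)
quad('tub',[(445,22),(765,50),(748,270),(430,242)],.03)
pair('mouth tips',f2,(107,218),(203,228),.038)
pair('jaw far',f2,(125,58),(221,70),.038)
c=viewer.calibration('wrist');print(c)
E
```

```text
cellL [0.4298 0.3709] dist 0.052 ang x -8.06
cellR [0.4376 0.2716] dist 0.0511 ang x -0.53
rej [ 0.6173 -0.2093] dist 0.0512 ang x 2.24
base c [ 0.5614 -0.0026] [np.float64(0.204), np.float64(0.2029), np.float64(0.1066), np.float64(0.1077)] [np.float64(-7.99), np.float64(-7.68), np.float64(82.32), np.float64(82.91)]
tray c [ 0.4491 -0.2525] [np.float64(0.1233), np.float64(0.1228), np.float64(0.182), np.float64(0.1779)] [np.float64(-4.04), np.float64(-5.92), np.float64(84.22), np.float64(84.36)]
tub c [ 0.6092 -0.2506] [np.float64(0.1249), np.float64(0.1245), np.float64(0.1794), np.float64(0.176)] [np.float64(-4.8), np.float64(-6.39), np.float64(85.05), np.float64(85.2)]
mouth tips [ 0.5637 -0.0037] dist 0.0535 ang x 84.29
jaw far [ 0.6532 -0.0137] dist 0.0541 ang x 82.95
{'fx': 308.9872634619647, 'fy': 308.9872634619647, 'cx': 253.82343446909275, 'cy': 196.6918302418247, 'T_tool_cam': array([[ 4.67550668e-04, -9.57753648e-01, -2.87589517e-01,
         7.31351776e-02],
       [ 9.99999729e-01,  6.11302859e-04, -4.10053199e-04,
        -4.93435237e-06],
       [ 5.68534242e-04, -2.87589247e-01,  9.57753675e-01,
        -1.42643306e-01],
       [ 0.00000000e+00,  0.00000000e+00,  0.00000000e+00,
         1.00000000e+00]])}
```

```bash
cat > plan.py <<'E'
from h import *
def down(yaw): # tool x along yaw, z down
    c,s=np.cos(np.radians(yaw)),np.sin(np.radians(yaw)); return np.array([[c,s,0],[s,-c,0],[0,0,-1.]])
def plan(wps,grip,start=None):
    """wps: list of (x,y,z,yaw,nrows)"""
    o=manip.get_obs()
    p=np.array(o['position']);R=Ro.from_quat(o['ee_rot'])
    print('now',p.round(4),'tilt-yaw',yaw(o),'clk',o['clock'],'ft',np.round(o['ft_force'],1),'gw',round(o['grip_width'],3))
    rows=[]
    for (x,y,z,yw,n) in wps:
        T=np.array([x,y,z]);RT=Ro.from_matrix(down(yw)); 
        for k in range(n):
            f=1/(n-k); d=R.inv().apply((T-p)*f); w=(R.inv()*RT).as_rotvec(degrees=True)*f
            d=d.round(3 if n>1 or True else 4); w=w.round(1)
            rows.append([*(d+0.),*(w+0.),grip]); p=p+R.apply(d); R=R*Ro.from_rotvec(w,degrees=True)
    print('end',p.round(4)); print('['+',\n'.join(str([float(a) for a in r]) for r in rows)+']')
def yaw(o):
    M=Ro.from_quat(o['ee_rot']).as_matrix(); return np.degrees(np.arctan2(M[1,0],M[0,0])).round(2), np.degrees(M[:2,2]).round(2)
E
python3 - <<'E'
from plan import *
plan([(0.42,-.4,.26,65,6),(.56,-.003,.2,165,10),(.56,-.003,.2,172.7,1)],1)
E
```

```text
now [ 0.2246 -0.5829  0.2306] tilt-yaw (np.float64(21.08), array([-0.03,  0.07])) clk 0.1 ft [-0.3  0.4  0.8] gw 0.999
end [ 0.5603 -0.0034  0.2   ]
[[0.041, -0.017, -0.005, 0.0, 0.0, -7.3, 1.0],
[0.043, -0.011, -0.005, 0.0, 0.0, -7.3, 1.0],
[0.044, -0.006, -0.005, 0.0, 0.0, -7.3, 1.0],
[0.045, 0.0, -0.005, 0.0, 0.0, -7.3, 1.0],
[0.044, 0.006, -0.005, 0.0, 0.0, -7.4, 1.0],
[0.044, 0.011, -0.004, -0.1, 0.0, -7.3, 1.0],
[0.042, -0.004, 0.006, 0.0, 0.0, -10.0, 1.0],
[0.042, 0.003, 0.006, 0.0, 0.0, -10.0, 1.0],
[0.041, 0.01, 0.006, 0.0, 0.0, -10.0, 1.0],
[0.038, 0.017, 0.006, 0.0, 0.0, -10.0, 1.0],
[0.035, 0.024, 0.006, 0.0, 0.0, -10.0, 1.0],
[0.03, 0.03, 0.006, 0.0, 0.0, -10.0, 1.0],
[0.024, 0.034, 0.006, 0.0, 0.0, -10.0, 1.0],
[0.018, 0.038, 0.006, 0.0, 0.0, -10.0, 1.0],
[0.011, 0.04, 0.006, 0.0, 0.0, -10.0, 1.0],
[0.004, 0.042, 0.006, 0.0, 0.0, -10.0, 1.0],
[0.0, 0.0, 0.0, 0.0, 0.1, -7.7, 1.0]]
```

Request:
move_arm(
  deltas=[
    [0.041,-0.017,-0.005,0,0,-7.3,1],
    [0.043,-0.011,-0.005,0,0,-7.3,1],
    [0.044,-0.006,-0.005,0,0,-7.3,1],
    [0.045,0,-0.005,0,0,-7.3,1],
    [0.044,0.006,-0.005,0,0,-7.4,1],
    [0.044,0.011,-0.004,0,0,-7.3,1],
    [0.042,-0.004,0.006,0,0,-10,1],
    [0.042,0.003,0.006,0,0,-10,1],
    [0.041,0.01,0.006,0,0,-10,1],
    [0.038,0.017,0.006,0,0,-10,1],
  ],
)

```text
clock: 1.35
position: [0.4755, -0.2397, 0.2359]
ee_rot: [0.607, 0.795, -0.0, -0.0]
ft_force: [0.6, -1.0, -0.0]
grip_width: 1.005
```

Request:
move_arm(
  deltas=[
    [0.035,0.024,0.006,0,0,-10,1],
    [0.03,0.03,0.006,0,0,-10,1],
    [0.024,0.034,0.006,0,0,-10,1],
    [0.018,0.038,0.006,0,0,-10,1],
    [0.011,0.04,0.006,0,0,-10,1],
    [0.004,0.042,0.006,0,0,-10,1],
    [0,0,0,0,0,-7.7,1],
    [0,0,0,0,0,0,1],
  ],
)

```text
clock: 2.35
position: [0.5602, -0.0036, 0.1999]
ee_rot: [0.064, 0.998, 0.0, -0.0]
ft_force: [0.0, -0.6, 0.0]
grip_width: 1.001
```

Run:
```python
from plan import *
o=manip.get_obs();print(o['clock'],o['position'],yaw(o),o['joint_pos'].round(2))
p,d,o=snap('wrist','w1')
cv2.imwrite('pics/w1b.png',cv2.resize(p[:,:,::-1],(800,600),interpolation=cv2.INTER_CUBIC))
```

```text
2.35 [ 0.56019888 -0.00357225  0.19986032] (np.float64(172.65), array([-0.05,  0.01])) [ 0.57  0.3  -0.77  1.65  0.22  1.28  1.21]
```

View pics/w1b.png

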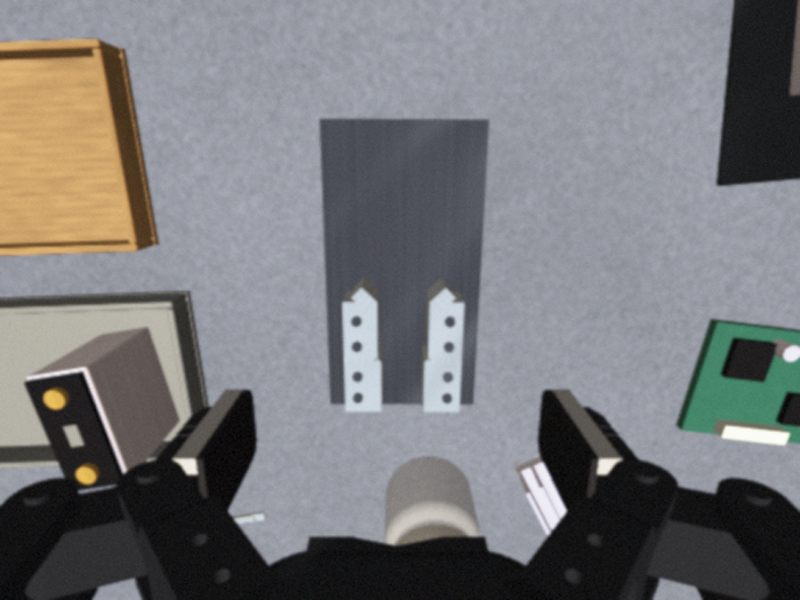

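```bash
cat >> h.py <<'E'
def wray(pos,q,u,v,z):
    c=viewer.calibration('wrist');T=np.array(c['T_tool_cam']);R=Ro.from_quat(q).as_matrix()
    D=R@T[:3,:3]@np.array([(u-c['cx'])/c['fx'],(v-c['cy'])/c['fy'],1]);C=R@T[:3,3]+pos
    return C+D*(z-C[2])/D[2]
E
python3 - <<'E'
from h import *
p=np.load('pics/w1.npz')
cv2.imwrite('pics/w1c.png',cv2.resize(p['p'][170:275,200:315,::-1],None,fx=5.5,fy=5.5,interpolation=cv2.INTER_CUBIC))
f=lambda u,v,z:wray(p['pos'],p['q'],u/1.5625-.2,v/1.5625-.2,z)[:2]
B=[f(*a,.008) for a in [(331,404),(473,404),(489,119),(320,119)]]
print('base',np.mean(B,0).round(4),B)
for a,b in[(3,0),(2,1),(1,0),(2,3)]:
  d=B[b]-B[a];print(np.hypot(*d).round(4),np.degrees(np.arctan2(d[1],d[0])).round(2))
E
```

```text
base [0.5624 0.0008] [array([ 0.65691518, -0.06692344]), array([0.67084054, 0.04134269]), array([0.46788055, 0.06858186]), array([ 0.45393505, -0.03998741])]
0.2048 -7.56
0.2048 -7.64
0.1092 -97.33
0.1095 -97.32
```

View pics/w1c.png

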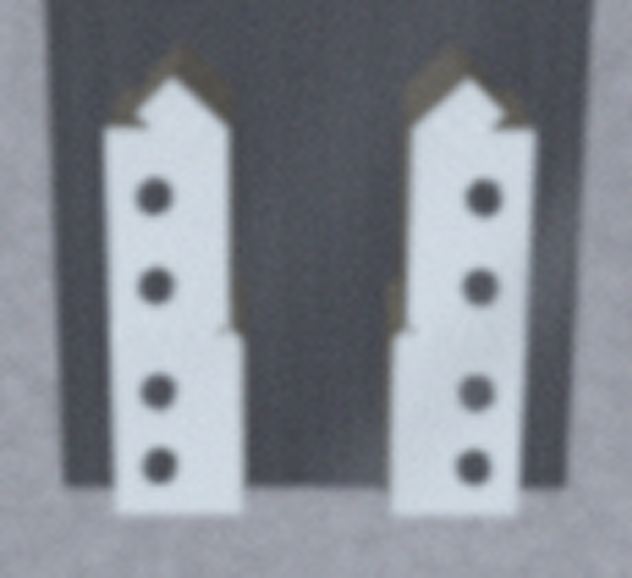

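Run:
```python
from h import *
p=np.load('pics/w1.npz')
f=lambda a,z=.038:wray(p['pos'],p['q'],200+(a[0]+.5)/5.5-.5,170+(a[1]+.5)/5.5-.5,z)[:2]
R=Ro.from_quat(p['q']).as_matrix()
for n,a,b in [('tips -45',(172,78),(468,78)),('go start -35',(230,130),(412,130)),('nogo 7.5',(245,335),(392,335)),('far 45',(245,515),(392,515)),('outer -35',(104,130),(537,130)),('outer far',(117,515),(519,515))]:
  A,B=f(a),f(b);M=(A+B)/2;print(n,M.round(4),np.hypot(*(A-B)).round(4),'tool xy',(R.T[:2,:2]@(M-p['pos'][:2])).round(4))
```

```text
tips -45 [0.5648 0.    ] 0.0547 tool xy [-0.0041  0.0042]
go start -35 [ 0.5747 -0.001 ] 0.0339 tool xy [-0.0141  0.0044]
nogo 7.5 [ 0.6156 -0.0066] 0.0284 tool xy [-0.0553  0.0041]
far 45 [ 0.654  -0.0114] 0.0294 tool xy [-0.0941  0.0042]
outer -35 [ 0.5747 -0.0011] 0.0807 tool xy [-0.0141  0.0043]
outer far [ 0.654  -0.0115] 0.0803 tool xy [-0.0941  0.0041]
```

Run:
```python
from plan import *
plan([(0.45,.29,.21,179.5,8)],1)
```

```text
now [ 0.5602 -0.0042  0.2   ] tilt-yaw (np.float64(172.47), array([-0.03, -0.01])) clk 2.4 ft [-0.6 -0.4  0.4] gw 1.0
end [0.4504 0.2903 0.21  ]
[[0.018, 0.035, -0.001, 0.0, 0.0, -0.9, 1.0],
[0.018, 0.035, -0.001, 0.0, 0.0, -0.9, 1.0],
[0.017, 0.035, -0.001, 0.0, 0.0, -0.9, 1.0],
[0.017, 0.035, -0.001, 0.0, 0.0, -0.9, 1.0],
[0.016, 0.036, -0.001, 0.0, 0.0, -0.9, 1.0],
[0.016, 0.036, -0.002, 0.0, 0.0, -0.8, 1.0],
[0.015, 0.036, -0.001, 0.0, 0.0, -0.9, 1.0],
[0.015, 0.037, -0.002, 0.0, 0.0, -0.8, 1.0]]
```

Request:
move_arm(
  deltas=[
    [0.018,0.035,-0.001,0,0,-0.9,1],
    [0.018,0.035,-0.001,0,0,-0.9,1],
    [0.017,0.035,-0.001,0,0,-0.9,1],
    [0.017,0.035,-0.001,0,0,-0.9,1],
    [0.016,0.036,-0.001,0,0,-0.9,1],
    [0.016,0.036,-0.002,0,0,-0.8,1],
    [0.015,0.036,-0.001,0,0,-0.9,1],
    [0.015,0.037,-0.002,0,0,-0.8,1],
    [0,0,0,0,0,0,1],
  ],
)

```text
clock: 3.52
position: [0.448, 0.2928, 0.2106]
ee_rot: [0.002, 1.0, 0.001, 0.0]
ft_force: [0.1, -0.3, 0.0]
grip_width: 0.999
```

Run:
```python
from plan import *
p,d,o=snap('wrist','w2')
print(o['clock'],o['position'],yaw(o),o['joint_pos'].round(2))
cv2.imwrite('pics/w2b.png',cv2.resize(p[:,:,::-1],(800,600),interpolation=cv2.INTER_CUBIC))
```

```text
3.525 [0.44803923 0.29276625 0.21064581] (np.float64(179.74), array([0.01, 0.06])) [ 0.17  0.27 -0.96  1.69  0.23  1.3   0.73]
```

View pics/w2b.png

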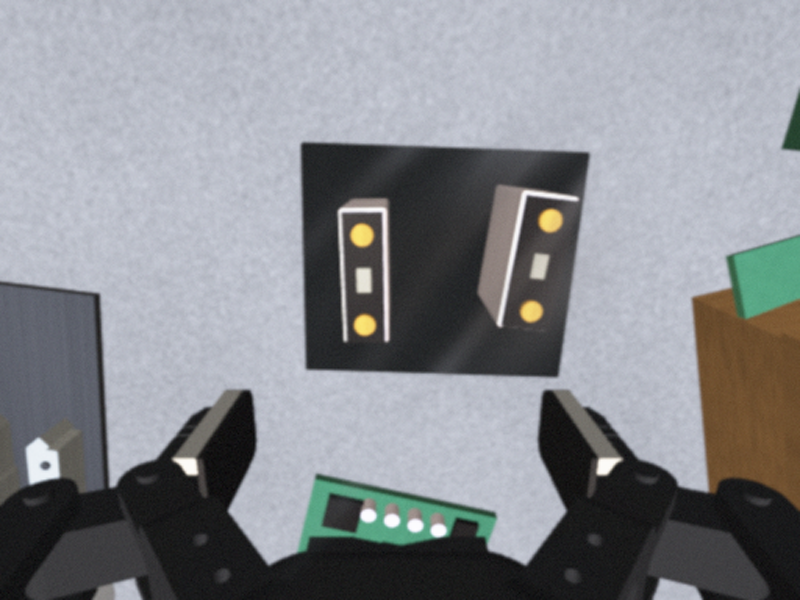

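Run:
```python
from plan import *
p=np.load('pics/w2.npz')
f=lambda u,v,z=.089:wray(p['pos'],p['q'],u/1.5625-.2,v/1.5625-.2,z)[:2]
for n,a,b in [('R',(362,235),(365,325)),('L',(551,221),(531,311))]:
  A,B=f(*a),f(*b);d=B-A;print(n,((A+B)/2).round(4),np.hypot(*d).round(4),np.degrees(np.arctan2(d[1],d[0])).round(2))
print(f(340,270,.085)-f(388,270,.085),f(510,260,.085)-f(569,268,.085))
```

```text
R [0.4384 0.2743] 0.0519 0.49
L [0.4308 0.3733] 0.0515 -7.81
[-0.00011766 -0.02719919] [-0.00473814 -0.03371368]
```

Run:
```python
from plan import *
plan([(0.438,.2735,.12,180.1,3),(0.438,.2735,.048,180.1,3)],1)
```

```text
now [0.4492 0.2907 0.2104] tilt-yaw (np.float64(179.61), array([ 0.01, -0.01])) clk 3.575 ft [ 1.   0.1 -1.1] gw 1.003
end [0.4382 0.2738 0.0484]
[[0.004, -0.006, 0.03, 0.0, 0.0, -0.2, 1.0],
[0.004, -0.006, 0.03, 0.0, 0.0, -0.1, 1.0],
[0.003, -0.005, 0.03, 0.0, 0.0, -0.2, 1.0],
[0.0, 0.0, 0.024, 0.0, 0.0, 0.0, 1.0],
[0.0, 0.0, 0.024, 0.0, 0.0, 0.0, 1.0],
[0.0, 0.0, 0.024, 0.0, 0.0, 0.0, 1.0]]
```

Request:
move_arm(
  deltas=[
    [0.004,-0.006,0.03,0,0,-0.2,1],
    [0.004,-0.006,0.03,0,0,-0.1,1],
    [0.003,-0.006,0.03,0,0,-0.2,1],
    [0,0,0.024,0,0,0,1],
    [0,0,0.024,0,0,0,1],
    [0,0,0.024,0,0,0,1],
    [0,0,0,0,0,0,1],
    [0,0,0,0,0,0,1],
  ],
  force=40,
)

```text
clock: 4.58
position: [0.4393, 0.2718, 0.0491]
ee_rot: [-0.0, 1.0, 0.0, 0.0]
ft_force: [0.4, 0.3, 1.1]
grip_width: 1.002
```

Run:
```python
from plan import *
p,d,o=snap('wrist','w3')
print(o['clock'],o['position'],yaw(o),o['joint_pos'].round(2),o['ft_force'])
cv2.imwrite('pics/w3b.png',cv2.resize(p[:,:,::-1],(800,600),interpolation=cv2.INTER_CUBIC))
```

```text
4.575 [0.43933845 0.27179287 0.04908786] (np.float64(-179.95), array([0.05, 0.  ])) [ 0.12  0.43 -0.88  1.9   0.39  0.99  0.63] [0.41056577 0.25350376 1.06035185]
```

View pics/w3b.png

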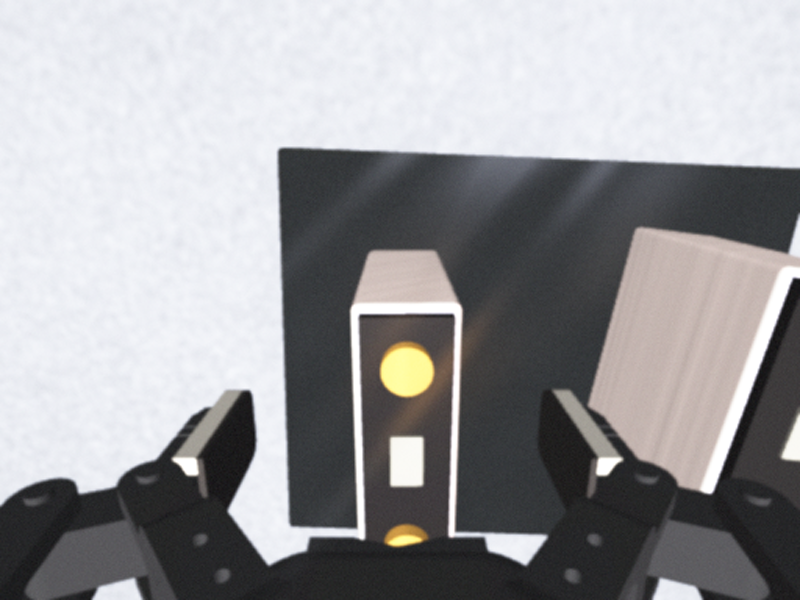

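Request:
move_arm(
  deltas=[
    [0,0.002,0,0,0,0,1],
    [0,0,0,0,0,0,-1],
    [0,0,0,0,0,0,-1],
    [0,0,0,0,0,0,-1],
    [0,0,0,0,0,0,-1],
    [0,0,0,0,0,0,-1],
    [0,0,0,0,0,0,-1],
  ],
  force=40,
)

```text
clock: 5.5
position: [0.4386, 0.2744, 0.0484]
ee_rot: [-0.001, 1.0, -0.0, 0.0]
ft_force: [-0.2, -1.0, 3.4]
grip_width: 0.309
```

Run:
```python
from plan import *
o=manip.get_obs();print(o['grip_width']*85, o['position'],o['ft_force'])
plan([(0.438,.270,.16,178,3),(0.463,.0135,.16,172.5,6)],-1)
```

```text
26.274696883487664 [0.43856841 0.27437073 0.04841413] [-0.16119408 -1.0152969   3.39263866]
now [0.4386 0.2744 0.0484] tilt-yaw (np.float64(-179.83), array([ 0.01, -0.  ])) clk 5.5 ft [-0.2 -1.   3.4] gw 0.309
end [0.4634 0.0137 0.1604]
[[0.0, -0.001, -0.037, 0.0, 0.0, 0.7, -1.0],
[0.0, -0.002, -0.037, 0.0, 0.0, 0.7, -1.0],
[0.0, -0.001, -0.038, 0.0, 0.0, 0.8, -1.0],
[-0.006, -0.043, 0.0, 0.0, 0.0, 0.9, -1.0],
[-0.006, -0.042, 0.0, 0.0, 0.0, 0.9, -1.0],
[-0.007, -0.042, 0.0, 0.0, 0.0, 0.9, -1.0],
[-0.008, -0.043, 0.0, 0.0, 0.0, 0.9, -1.0],
[-0.008, -0.042, 0.0, 0.0, 0.0, 0.9, -1.0],
[-0.009, -0.042, 0.0, 0.0, 0.0, 1.0, -1.0]]
```

Run:
```python
from plan import *
plan([(0.438,.270,.13,178,2),(0.505,.0075,.13,172.65,6),(0.505,.0075,.058,172.65,3)],-1)
```

```text
now [0.4386 0.2744 0.0484] tilt-yaw (np.float64(-179.83), array([ 0.01, -0.  ])) clk 5.5 ft [-0.2 -1.   3.4] gw 0.309
end [0.5051 0.0075 0.0584]
[[0.0, -0.002, -0.041, 0.0, 0.0, 1.1, -1.0],
[0.001, -0.002, -0.041, 0.0, 0.0, 1.1, -1.0],
[-0.013, -0.043, 0.0, 0.0, 0.0, 0.9, -1.0],
[-0.013, -0.043, 0.0, 0.0, 0.0, 0.9, -1.0],
[-0.014, -0.043, 0.0, 0.0, 0.0, 0.9, -1.0],
[-0.015, -0.043, 0.0, 0.0, 0.0, 0.9, -1.0],
[-0.016, -0.043, 0.0, 0.0, 0.0, 0.9, -1.0],
[-0.016, -0.042, 0.0, 0.0, 0.0, 0.8, -1.0],
[0.0, 0.0, 0.024, 0.0, 0.0, 0.0, -1.0],
[0.0, 0.0, 0.024, 0.0, 0.0, 0.0, -1.0],
[0.0, 0.0, 0.024, 0.0, 0.0, 0.0, -1.0]]
```

Request:
move_arm(
  deltas=[
    [0,0,-0.041,0,0,1.1,-1],
    [0,-0.002,-0.041,0,0,1.1,-1],
    [-0.013,-0.044,0,0,0,0.9,-1],
    [-0.013,-0.044,0,0,0,0.9,-1],
    [-0.014,-0.043,0,0,0,0.9,-1],
    [-0.015,-0.043,0,0,0,0.9,-1],
    [-0.016,-0.043,0,0,0,0.9,-1],
    [-0.016,-0.043,0,0,0,0.8,-1],
    [0,0,0.024,0,0,0,-1],
    [0,0,0.024,0,0,0,-1],
  ],
)

```text
clock: 6.75
position: [0.5053, 0.0057, 0.081]
ee_rot: [0.065, 0.998, -0.0, -0.001]
ft_force: [-1.2, -0.2, -4.9]
grip_width: 0.309
```

Request:
move_arm(
  deltas=[
    [0,0,0.018,0,0,0,-1],
    [0,0,0,0,0,0,-1],
    [0,0,0,0,0,0,-1],
  ],
)

```text
clock: 7.12
position: [0.5062, 0.0068, 0.0649]
ee_rot: [0.064, 0.998, 0.0, 0.0]
ft_force: [-0.3, 1.0, -4.0]
grip_width: 0.308
```

Run:
```python
from plan import *
p,d,o=snap('wrist','w4')
print(o['clock'],o['position'],yaw(o),o['joint_pos'].round(2),o['ft_force'],o['grip_width'])
cv2.imwrite('pics/w4b.png',cv2.resize(p[:,:,::-1],(800,600),interpolation=cv2.INTER_CUBIC))
snap('side','s4')
```

```text
7.125 [0.5062482  0.00676552 0.06492619] (np.float64(172.7), array([0.04, 0.  ])) [ 0.57  0.34 -0.77  1.92  0.28  0.99  1.13] [-0.29391918  1.02385735 -3.99095137] 0.30819100964994767
```

View pics/w4b.png

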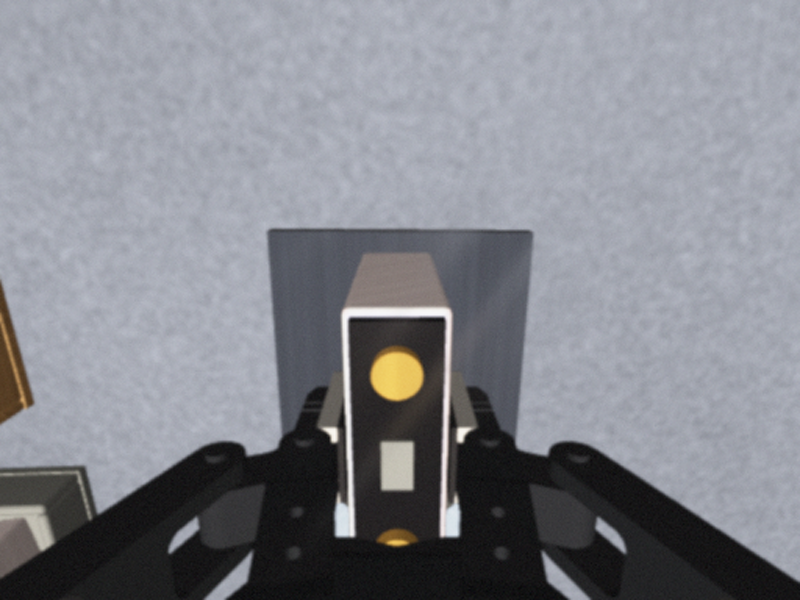

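View pics/s4.png

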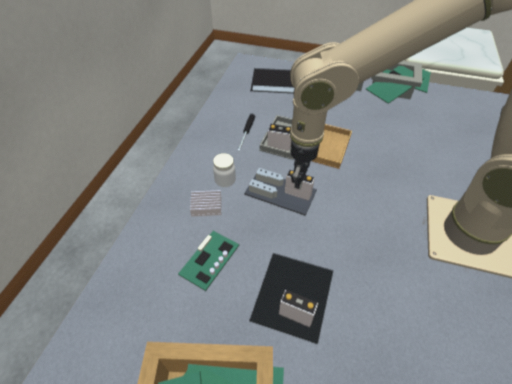

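Request:
move_arm(
  deltas=[
    [0,0.001,0.006,0,0,0,-1],
    [0,0,0.006,0,0,0,-1],
    [-0.008,0,0.001,0,0,0,-1],
    [-0.008,0,0,0,0,0,-1],
    [-0.008,0,0,0,0,0,-1],
    [-0.006,0,0,0,0,0,-1],
    [-0.006,0,0,0,0,0,-1],
    [-0.006,0,0,0,0,0,-1],
    [-0.006,0,0,0,0,0,-1],
    [0,0,0,0,0,0,-1],
  ],
)

```text
clock: 8.48
position: [0.5546, 0.0011, 0.0514]
ee_rot: [0.064, 0.998, 0.0, 0.001]
ft_force: [2.4, -0.5, -2.0]
grip_width: 0.311
```

Run:
```python
from plan import *
p,d,o=snap('wrist','w5')
print(o['clock'],o['position'],yaw(o),o['ft_force'],o['torque'],o['grip_width'])
cv2.imwrite('pics/w5b.png',cv2.resize(p[:,:,::-1],(800,600),interpolation=cv2.INTER_CUBIC))
```

```text
8.475 [0.55459466 0.00113889 0.05137228] (np.float64(172.66), array([0.09, 0.01])) [ 2.37010231 -0.45730914 -2.0405517 ] [-0.10498588 -0.3609311   0.01285513] 0.3109901938807299
```

View pics/w5b.png

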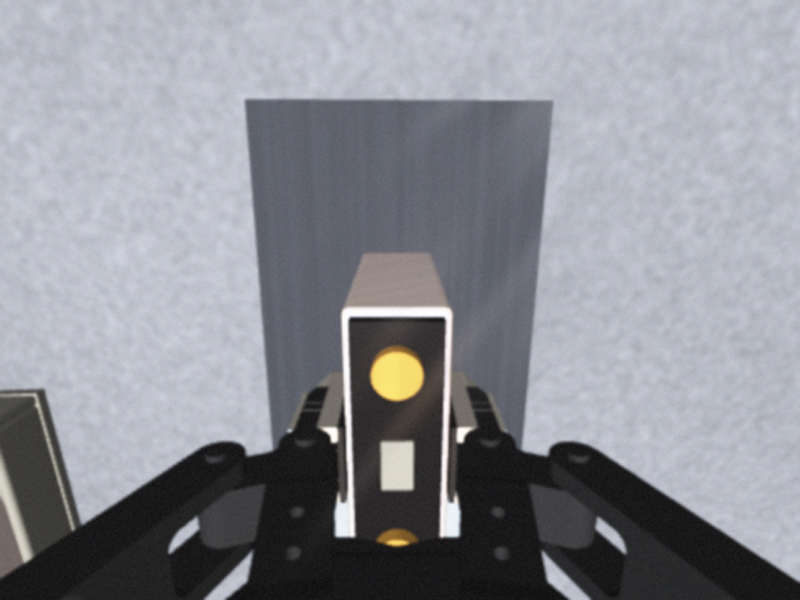

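Request:
move_arm(
  deltas=[
    [-0.006,0.0005,0,0,0,0,-1],
    [-0.006,0,0,0,0,0,-1],
    [-0.004,0,0,0,0,0,-1],
    [-0.004,0,0,0,0,0,-1],
    [-0.003,0,0,0,0,0,-1],
    [-0.003,0,0,0,0,0,-1],
    [-0.003,0,0,0,0,0,-1],
    [0,0,0,0,0,0,-1],
  ],
)

```text
clock: 9.52
position: [0.5829, -0.0019, 0.0513]
ee_rot: [0.064, 0.998, 0.0, 0.0]
ft_force: [-1.1, -0.3, 1.7]
grip_width: 0.308
```

Run:
```python
from plan import *
o=manip.get_obs()
print(o['clock'],o['position'],yaw(o),o['ft_force'],o['torque'],o['grip_width'])
```

```text
9.525 [ 0.58292804 -0.001922    0.05133729] (np.float64(172.67), array([0.05, 0.  ])) [-1.11631659 -0.29803333  1.73471336] [0.09044537 0.23886808 0.02608013] 0.3080346526745724
```

Request:
move_arm(
  deltas=[
    [-0.005,0,0,0,0,0,-1],
    [-0.005,0,0,0,0,0,-1],
    [-0.005,0,0,0,0,0,-1],
    [-0.005,0,0,0,0,0,-1],
    [-0.004,0,0,0,0,0,-1],
    [0,0,0,0,0,0,-1],
  ],
)

```text
clock: 10.28
position: [0.6069, -0.005, 0.0514]
ee_rot: [0.064, 0.998, 0.0, 0.001]
ft_force: [-1.0, 1.0, 2.0]
grip_width: 0.311
```

Run:
```python
from plan import *
o=manip.get_obs()
print(o['clock'],o['position'],yaw(o),o['ft_force'],o['torque'],o['grip_width'])
p,d,o=snap('wrist','w6')
cv2.imwrite('pics/w6b.png',cv2.resize(p[:,:,::-1],(800,600),interpolation=cv2.INTER_CUBIC))
p,d,o=snap('side','s6')
cv2.imwrite('pics/s6b.png',cv2.resize(p[110:240,220:380,::-1],None,fx=4,fy=4,interpolation=cv2.INTER_CUBIC))
```

```text
10.275 [ 0.60690652 -0.00498113  0.05137582] (np.float64(172.67), array([0.06, 0.  ])) [-1.00176773  1.00351385  2.0260833 ] [0.08581186 0.05855716 0.0625592 ] 0.31085876508625043
```

View pics/w6b.png

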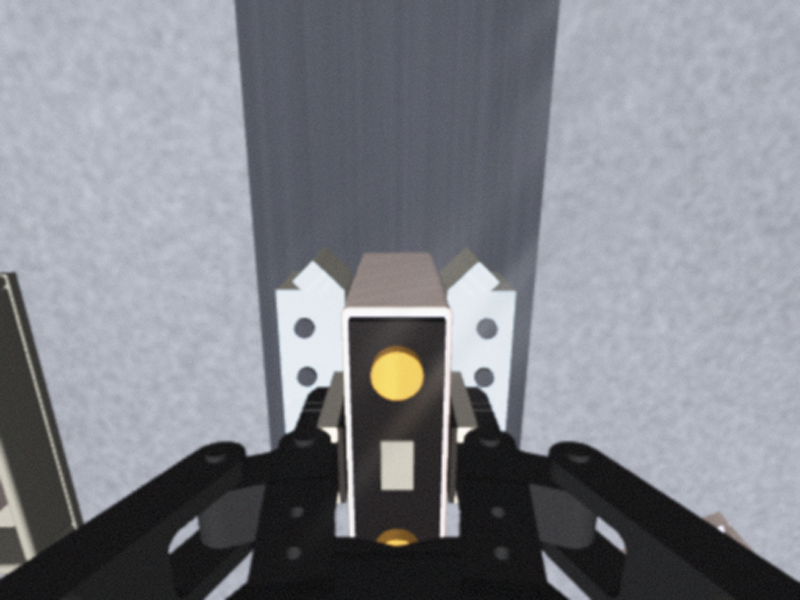

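View pics/s6b.png

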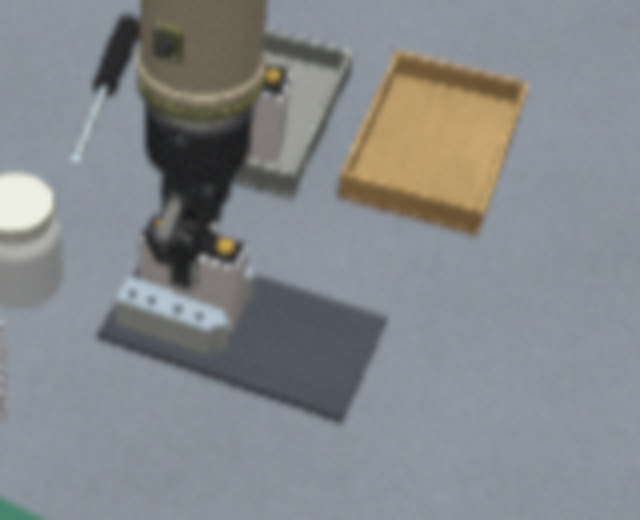

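Run:
```python
from plan import *
plan([(0.607,-.005,.17,172.7,3),(0.606,-.289,.17,174.7,7),(.606,-.289,.09,174.7,2)],-1)
```

```text
now [ 0.6069 -0.005   0.0514] tilt-yaw (np.float64(172.66), array([0.09, 0.  ])) clk 10.375 ft [1.5 0.7 1.6] gw 0.315
end [ 0.6059 -0.2887  0.0903]
[[0.0, 0.0, -0.04, 0.0, 0.0, 0.0, -1.0],
[0.0, 0.0, -0.039, 0.0, 0.0, 0.0, -1.0],
[0.0, 0.0, -0.04, 0.0, 0.1, 0.0, -1.0],
[-0.005, -0.04, 0.0, 0.0, 0.0, -0.3, -1.0],
[-0.005, -0.04, 0.0, 0.0, 0.0, -0.3, -1.0],
[-0.005, -0.04, 0.0, 0.0, 0.0, -0.3, -1.0],
[-0.004, -0.041, 0.0, 0.0, 0.0, -0.3, -1.0],
[-0.004, -0.04, 0.0, 0.0, 0.0, -0.3, -1.0],
[-0.004, -0.041, 0.0, 0.0, 0.0, -0.3, -1.0],
[-0.004, -0.04, 0.0, 0.0, 0.0, -0.2, -1.0],
[0.0, 0.0, 0.04, 0.0, 0.0, 0.0, -1.0],
[0.0, 0.0, 0.04, 0.0, 0.0, 0.0, -1.0]]
```

Request:
move_arm(
  deltas=[
    [0,0,-0.02,0,0,0,-1],
    [0,0,-0.05,0,0,0,-1],
    [0,0,-0.05,0,0,0,-1],
    [-0.005,-0.04,0,0,0,-0.3,-1],
    [-0.005,-0.04,0,0,0,-0.3,-1],
    [-0.005,-0.04,0,0,0,-0.3,-1],
    [-0.004,-0.041,0,0,0,-0.3,-1],
    [-0.004,-0.04,0,0,0,-0.3,-1],
    [-0.004,-0.041,0,0,0,-0.3,-1],
    [-0.004,-0.04,0,0,0,-0.2,-1],
  ],
)

```text
clock: 11.62
position: [0.6049, -0.2901, 0.172]
ee_rot: [0.046, 0.999, -0.0, -0.0]
ft_force: [0.7, 0.6, -4.2]
grip_width: 0.308
```

Request:
move_arm(
  deltas=[
    [0,0,0.04,0,0,0,-1],
    [0,0,0.03,0,0,0,-1],
    [0,0,0,0,0,0,-1],
    [0,0,0,0,0,0,-1],
  ],
)

```text
clock: 12.12
position: [0.6062, -0.2887, 0.1032]
ee_rot: [0.046, 0.999, -0.0, 0.001]
ft_force: [0.5, -0.4, -4.3]
grip_width: 0.313
```

Run:
```python
from plan import *
o=manip.get_obs()
print(o['clock'],o['position'],yaw(o),o['ft_force'],o['torque'],o['grip_width'],o['joint_pos'].round(2))
p,d,o=snap('wrist','w7')
cv2.imwrite('pics/w7b.png',cv2.resize(p[:,:,::-1],(800,600),interpolation=cv2.INTER_CUBIC))
```

```text
12.125 [ 0.60618831 -0.28869619  0.10324192] (np.float64(174.68), array([ 0.1 , -0.04])) [ 0.48220918 -0.41116704 -4.28713749] [ 0.00979548 -0.0339176  -0.02790061] 0.31331092224775225 [ 0.81  0.6  -0.61  1.45  0.36  1.2   1.63]
```

View pics/w7b.png

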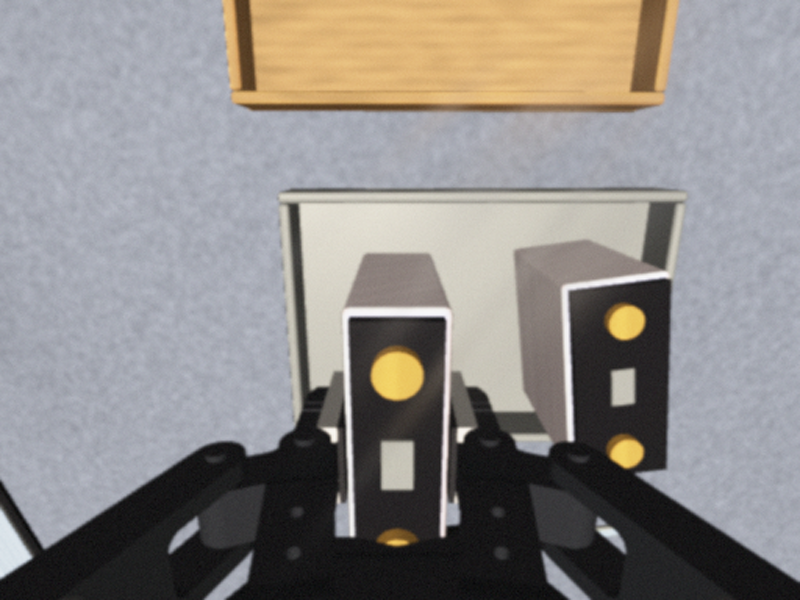

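Run:
```python
from plan import *
p=np.load('pics/w7.npz');f=lambda u,v,z=.03:wray(p['pos'],p['q'],u/1.5625-.2,v/1.5625-.2,z)[:2].round(4)
R=Ro.from_quat(p['q']).as_matrix()
for a in [(482,192),(536,438),(280,192),(684,192)]: w=f(*a);print(a,w,'tool',(R.T[:2,:2]@(w-p['pos'][:2])).round(4))
print('tray near corners'); 
for a in [(233,97),(665,97)]: print(f(*a),(R.T[:2,:2]@(f(*a)-p['pos'][:2])).round(4))
```

```text
(482, 192) [ 0.5489 -0.2461] tool [0.061  0.0371]
(536, 438) [ 0.6732 -0.2239] tool [-0.0607  0.0707]
(280, 192) [ 0.5408 -0.3337] tool [ 0.0609 -0.0509]
(684, 192) [ 0.557  -0.1586] tool [0.061 0.125]
tray near corners
[ 0.5012 -0.3468] [ 0.0992 -0.0676]
[ 0.5177 -0.1694] [0.0992 0.1106]
```

Request:
move_arm(
  deltas=[
    [0,0,0.02,0,0,0,-1],
    [0,0,0.02,0,0,0,-1],
    [0,0,0.008,0,0,0,-1],
    [0,0,0.004,0,0,0,-1],
    [0,0,0.002,0,0,0,-1],
    [0,0,0,0,0,0,-1],
  ],
)

```text
clock: 12.92
position: [0.606, -0.2888, 0.0484]
ee_rot: [0.046, 0.999, -0.0, 0.001]
ft_force: [-3.9, 0.5, 2.8]
grip_width: 0.313
```

Run:
```python
from plan import *
o=manip.get_obs()
print(o['clock'],o['position'],yaw(o),o['ft_force'],o['torque'],o['grip_width'])
```

```text
12.925 [ 0.60596721 -0.28876165  0.04841824] (np.float64(174.67), array([ 0.07, -0.04])) [-3.89963319  0.45748021  2.79960642] [0.26310562 0.67497229 0.00921929] 0.3127476479985842
```

Seated on the floor; release and rise.

Request:
move_arm(
  deltas=[
    [0,0,0,0,0,0,0.2],
    [0,0,0,0,0,0,0.2],
    [0,0,0,0,0,0,0.2],
    [0,0,-0.01,0,0,0,0.2],
    [0,0,-0.03,0,0,0,0.2],
    [0,0,-0.04,0,0,0,0.2],
    [0,0,-0.04,0,0,0,0.2],
    [0,0,-0.02,0,0,0,0.2],
    [0,0,0,0,0,0,0.2],
  ],
)

```text
clock: 14.05
position: [0.6061, -0.2888, 0.1887]
ee_rot: [0.046, 0.999, -0.001, 0.001]
ft_force: [-0.8, 0.4, -1.0]
grip_width: 0.595
```

Run:
```python
from plan import *
o=manip.get_obs()
print(o['clock'],o['position'],yaw(o),o['ft_force'],o['grip_width'])
p,d,o=snap('wrist','w8')
cv2.imwrite('pics/w8b.png',cv2.resize(p[:,:,::-1],(800,600),interpolation=cv2.INTER_CUBIC))
# toward cell L via over gauge
plan([(.56,0.0,.2,174,6),(0.45,.33,.2,171.8,8),(0.431,.3725,.13,172,2)],1)
```

```text
14.05 [ 0.60609002 -0.28877736  0.188729  ] (np.float64(174.67), array([ 0.13, -0.07])) [-0.75403158  0.37358279 -1.00650857] 0.5952585698907047
now [ 0.6054 -0.2886  0.1869] tilt-yaw (np.float64(174.67), array([-0.01, -0.01])) clk 14.1 ft [-0.1 -0.4 -1. ] gw 0.601
end [0.4306 0.3723 0.1298]
[[0.012, 0.047, -0.002, 0.0, 0.0, 0.1, 1.0],
[0.012, 0.047, -0.002, 0.0, 0.0, 0.1, 1.0],
[0.012, 0.047, -0.002, 0.0, 0.0, 0.1, 1.0],
[0.012, 0.047, -0.002, 0.0, 0.0, 0.1, 1.0],
[0.013, 0.047, -0.003, 0.0, 0.0, 0.1, 1.0],
[0.012, 0.048, -0.002, 0.0, 0.0, 0.2, 1.0],
[0.018, 0.04, 0.0, 0.0, 0.0, 0.3, 1.0],
[0.018, 0.039, 0.0, 0.0, 0.0, 0.3, 1.0],
[0.018, 0.039, 0.0, 0.0, 0.0, 0.3, 1.0],
[0.019, 0.039, 0.0, 0.0, 0.0, 0.3, 1.0],
[0.019, 0.039, 0.0, 0.0, 0.0, 0.2, 1.0],
[0.019, 0.039, 0.0, 0.0, 0.0, 0.3, 1.0],
[0.019, 0.039, 0.0, 0.0, 0.0, 0.2, 1.0],
[0.02, 0.04, 0.0, 0.0, 0.0, 0.3, 1.0],
[0.012, 0.02, 0.035, 0.0, 0.0, -0.1, 1.0],
[0.013, 0.019, 0.035, 0.0, 0.0, -0.1, 1.0]]
```

View pics/w8b.png

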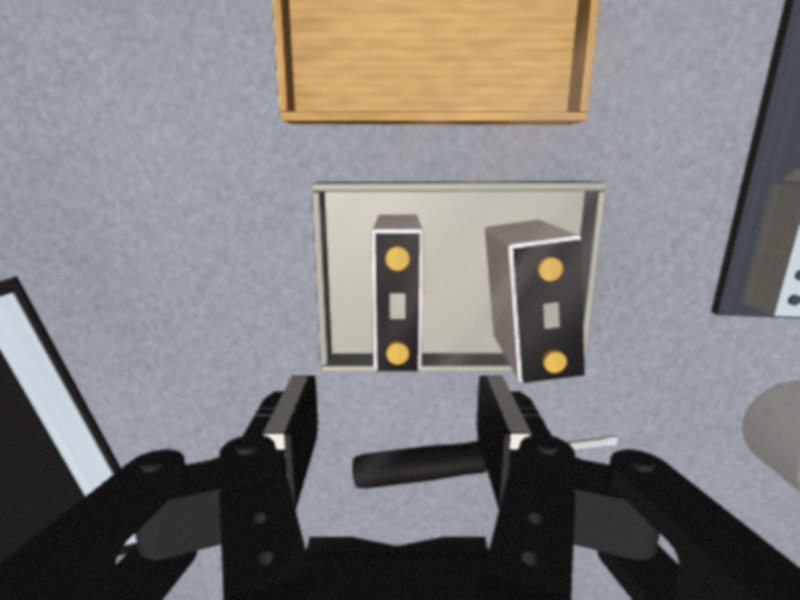

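The tub holds both cells standing upright: the new one at px (397,300) and the old reject at (550,315). Now for the second cell.

Request:
move_arm(
  deltas=[
    [0.012,0.047,-0.002,0,0,0.1,1],
    [0.012,0.047,-0.002,0,0,0.1,1],
    [0.012,0.047,-0.002,0,0,0.1,1],
    [0.012,0.047,-0.002,0,0,0.1,1],
    [0.013,0.047,-0.003,0,0,0.1,1],
    [0.012,0.048,-0.002,0,0,0.2,1],
    [0.018,0.04,0,0,0,0.3,1],
    [0.018,0.039,0,0,0,0.3,1],
    [0.018,0.039,0,0,0,0.3,1],
    [0.019,0.039,0,0,0,0.3,1],
  ],
)

```text
clock: 15.35
position: [0.5042, 0.1651, 0.1986]
ee_rot: [0.063, 0.998, -0.0, -0.001]
ft_force: [0.9, -0.7, 0.3]
grip_width: 0.996
```

Request:
move_arm(
  deltas=[
    [0.019,0.039,0,0,0,0.2,1],
    [0.019,0.039,0,0,0,0.3,1],
    [0.019,0.039,0,0,0,0.2,1],
    [0.02,0.04,0,0,0,0.3,1],
    [0.012,0.02,0.035,0,0,-0.1,1],
    [0.013,0.019,0.035,0,0,-0.1,1],
    [0,0,0,0,0,0,1],
    [0,0,0,0,0,0,1],
  ],
)

```text
clock: 16.35
position: [0.431, 0.3717, 0.1302]
ee_rot: [0.07, 0.998, -0.0, -0.0]
ft_force: [0.4, 0.6, -0.5]
grip_width: 0.999
```

Run:
```python
from plan import *
p,d,o=snap('wrist','w9')
print(o['clock'],o['position'],yaw(o),o['joint_pos'].round(2),o['ft_force'])
cv2.imwrite('pics/w9b.png',cv2.resize(p[:,:,::-1],(800,600),interpolation=cv2.INTER_CUBIC))
plan([(0.4308,.373,.048,172.1,3)],1)
```

```text
16.35 [0.43097921 0.37170125 0.13017682] (np.float64(171.95), array([-0.03, -0.03])) [-0.05  0.44 -0.92  1.7   0.37  1.19  0.37] [ 0.36468232  0.61041076 -0.46067478]
now [0.4315 0.3717 0.1308] tilt-yaw (np.float64(171.91), array([0.03, 0.  ])) clk 16.4 ft [ 0.1 -0.   0.1] gw 1.0
end [0.4307 0.3728 0.0478]
[[0.0, 0.0, 0.028, 0.0, 0.0, -0.1, 1.0],
[0.0, 0.001, 0.027, 0.0, 0.0, 0.0, 1.0],
[0.001, 0.0, 0.028, 0.0, 0.0, -0.1, 1.0]]
```

View pics/w9b.png

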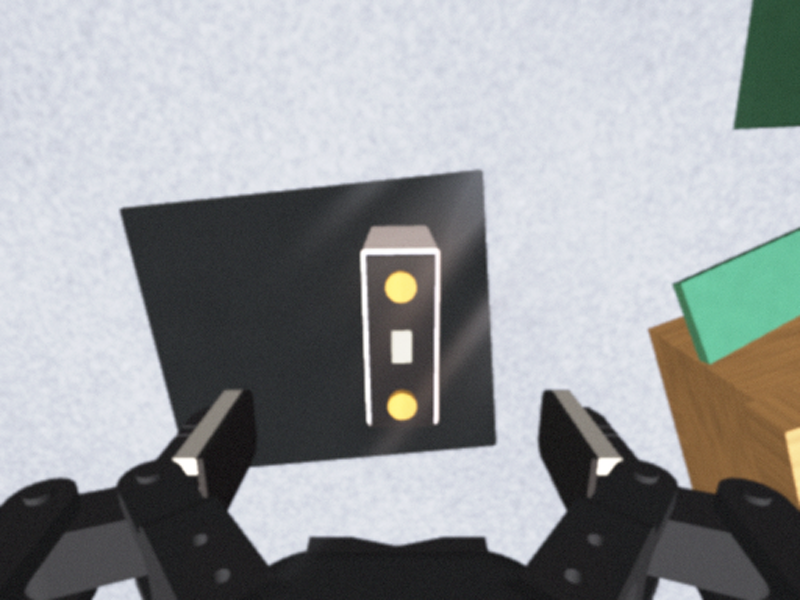

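Request:
move_arm(
  deltas=[
    [0,0.001,0.028,0,0,0,1],
    [0,0.001,0.028,0,0,0,1],
    [0,0,0.027,0,0,0,1],
    [0,0,0,0,0,0,1],
    [0,0,0,0,0,0,-1],
    [0,0,0,0,0,0,-1],
    [0,0,0,0,0,0,-1],
    [0,0,0,0,0,0,-1],
    [0,0,0,0,0,0,-1],
    [0,0,0,0,0,0,-1],
  ],
  force=40,
)

```text
clock: 17.65
position: [0.4314, 0.3745, 0.0482]
ee_rot: [0.07, 0.998, 0.0, 0.001]
ft_force: [-1.3, -2.4, 6.4]
grip_width: 0.372
```

Run:
```python
from plan import *
o=manip.get_obs();print(o['grip_width']*85)
# target line: mouth (0.5655,0.0011)?
plan([(0.435,.36,.13,172.3,2),(0.507,.0085,.13,172.65,8),(0.507,.0085,.064,172.65,2)],-1)
```

```text
31.596765816260408
now [0.4314 0.3745 0.0482] tilt-yaw (np.float64(171.96), array([0.06, 0.01])) clk 17.65 ft [-1.3 -2.4  6.4] gw 0.372
end [0.5074 0.0082 0.0639]
[[-0.003, -0.007, -0.041, 0.0, 0.0, -0.2, -1.0],
[-0.003, -0.007, -0.041, 0.0, 0.1, -0.1, -1.0],
[-0.015, -0.042, 0.0, 0.0, 0.0, 0.0, -1.0],
[-0.015, -0.042, 0.0, 0.0, 0.0, -0.1, -1.0],
[-0.015, -0.042, 0.0, 0.0, 0.0, 0.0, -1.0],
[-0.015, -0.043, 0.0, 0.0, 0.0, -0.1, -1.0],
[-0.014, -0.042, 0.0, 0.0, 0.0, 0.0, -1.0],
[-0.015, -0.043, 0.0, 0.0, 0.0, -0.1, -1.0],
[-0.014, -0.042, 0.0, 0.0, 0.0, 0.0, -1.0],
[-0.014, -0.043, 0.0, 0.0, 0.0, -0.1, -1.0],
[0.0, 0.0, 0.033, 0.0, 0.0, 0.0, -1.0],
[-0.001, 0.0, 0.033, 0.0, 0.0, 0.0, -1.0]]
```

Request:
move_arm(
  deltas=[
    [0,0,-0.041,0,0,-0.2,-1],
    [-0.006,-0.014,-0.041,0,0,-0.1,-1],
    [-0.015,-0.042,0,0,0,0,-1],
    [-0.015,-0.042,0,0,0,-0.1,-1],
    [-0.015,-0.042,0,0,0,0,-1],
    [-0.015,-0.043,0,0,0,-0.1,-1],
    [-0.014,-0.042,0,0,0,0,-1],
    [-0.015,-0.043,0,0,0,-0.1,-1],
    [-0.014,-0.042,0,0,0,0,-1],
    [-0.014,-0.043,0,0,0,-0.1,-1],
  ],
)

```text
clock: 18.9
position: [0.506, 0.0067, 0.1291]
ee_rot: [0.064, 0.998, -0.0, -0.0]
ft_force: [0.2, -0.5, -4.1]
grip_width: 0.368
```

Request:
move_arm(
  deltas=[
    [0,0,0.033,0,0,0,-1],
    [0,0,0.033,0,0,0,-1],
    [0,0,0,0,0,0,-1],
    [0,0,0,0,0,0,-1],
  ],
)

```text
clock: 19.4
position: [0.5067, 0.0085, 0.0644]
ee_rot: [0.064, 0.998, 0.0, 0.0]
ft_force: [0.0, -0.3, -4.0]
grip_width: 0.366
```

Run:
```python
from plan import *
p,d,o=snap('wrist','w10')
print(o['clock'],o['position'],yaw(o),o['ft_force'],o['grip_width'])
s=np.array([np.cos(np.radians(7.35)),-np.sin(np.radians(7.35))]);r=np.array(o['position'])[:2]-[.6069,-.0050]
print('along',r@s,'lateral(+=left)',r@[-s[1],s[0]])
cv2.imwrite('pics/w10b.png',cv2.resize(p[:,:,::-1],(800,600),interpolation=cv2.INTER_CUBIC))
```

```text
19.4 [0.50674668 0.00853239 0.06435963] (np.float64(172.71), array([0.05, 0.01])) [ 0.0359738  -0.25080161 -4.04055108] 0.3656649476646235
along -0.10106158026639037 lateral(+=left) 0.0006085648795613169
```

View pics/w10b.png

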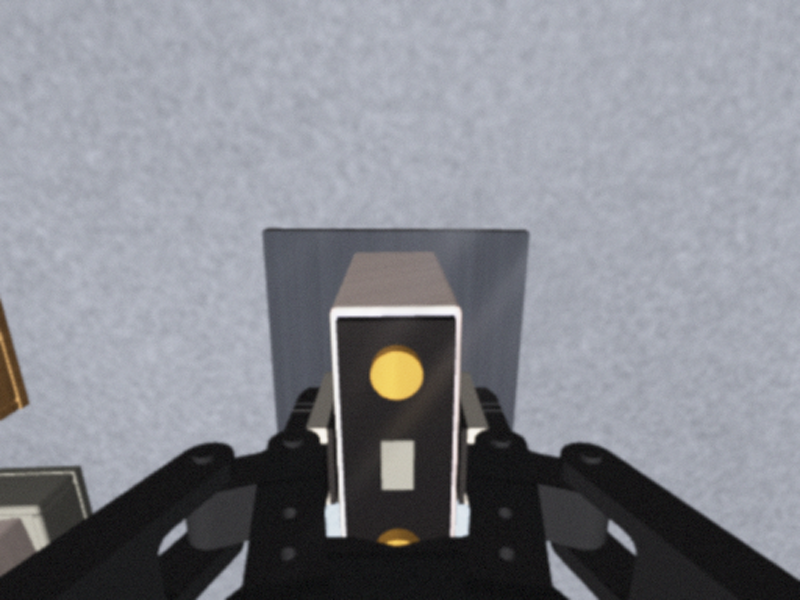

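Request:
move_arm(
  deltas=[
    [0,0,0.007,0,0,0,-1],
    [0,0,0.006,0,0,0,-1],
    [-0.008,0,0,0,0,0,-1],
    [-0.008,0,0,0,0,0,-1],
    [-0.006,0,0,0,0,0,-1],
    [-0.005,0,0,0,0,0,-1],
    [-0.004,0,0,0,0,0,-1],
    [-0.004,0,0,0,0,0,-1],
    [-0.005,0,0,0,0,0,-1],
    [0,0,0,0,0,0,-1],
  ],
)

```text
clock: 20.7
position: [0.5469, 0.0032, 0.0506]
ee_rot: [0.064, 0.998, 0.0, 0.001]
ft_force: [0.6, -0.4, 3.0]
grip_width: 0.367
```

```bash
cat > st.py <<'E'
from plan import *
o=manip.get_obs()
print(o['clock'],o['position'],yaw(o),o['ft_force'],o['torque'],o['grip_width'])
s=np.array([np.cos(np.radians(7.35)),-np.sin(np.radians(7.35))]);r=np.array(o['position'])[:2]-[.6069,-.0050]
print('gauge x mm',1000*(r@s)-2.6,'lateral(+=left)',1000*(r@[-s[1],s[0]]),'push',-o['ft_force'][:2]@s)
E
python3 st.py
```

```text
20.7 [0.54690639 0.00320632 0.05060062] (np.float64(172.68), array([0.08, 0.02])) [ 0.56197606 -0.3566779   2.99920741] [ 0.03159572 -0.16105283  0.03292836] 0.3666551167493064
gauge x mm -63.150491542066895 lateral(+=left) 0.4638958511759106 push -0.6029882583921534
```

Request:
move_arm(
  deltas=[
    [-0.005,0,0,0,0,0,-1],
    [-0.005,0,0,0,0,0,-1],
    [-0.005,0,0,0,0,0,-1],
    [-0.005,0,0,0,0,0,-1],
    [-0.003,0,0,0,0,0,-1],
    [0,0,0,0,0,0,-1],
  ],
)

```text
clock: 21.45
position: [0.569, 0.0003, 0.0506]
ee_rot: [0.064, 0.998, 0.0, 0.0]
ft_force: [-3.8, 1.4, 6.3]
grip_width: 0.368
```

```bash
python3 st.py
```

```text
21.45 [5.69002787e-01 3.03642984e-04 5.06199689e-02] (np.float64(172.68), array([0.02, 0.  ])) [-3.78727606  1.35046983  6.2972308 ] [ 0.09446369  0.62478923 -0.01962978] 0.367773282011247
gauge x mm -40.86431379566793 lateral(+=left) 0.4118677735438242 push 3.928922502833197
```

Request:
move_arm(
  deltas=[
    [-0.002,0,0,0,0,0,-1],
    [-0.002,0,0,0,0,0,-1],
    [-0.001,0,0,0,0,0,-1],
    [-0.001,0,0,0,0,0,-1],
    [-0.001,0,0,0,0,0,-1],
    [0,0,0,0,0,0,-1],
  ],
)

```text
clock: 22.2
position: [0.5756, -0.0006, 0.0506]
ee_rot: [0.064, 0.998, -0.0, -0.0]
ft_force: [-5.2, 0.7, 8.7]
grip_width: 0.366
```

```bash
python3 st.py
```

```text
22.2 [ 5.75592012e-01 -5.71686087e-04  5.06393754e-02] (np.float64(172.68), array([-0.02, -0.  ])) [-5.23942953  0.67341583  8.66803268] [ 0.13883195  1.046144   -0.01004144] 0.366476696537676
gauge x mm -34.217250885803104 lateral(+=left) 0.3866915987814933 push 5.282528270839855
```

Request:
move_arm(
  deltas=[
    [-0.001,0,0,0,0,0,-1],
    [-0.001,0,0,0,0,0,-1],
    [-0.001,0,0,0,0,0,-1],
    [0,0,0,0,0,0,-1],
  ],
)

```text
clock: 22.7
position: [0.5764, -0.0007, 0.0508]
ee_rot: [0.064, 0.998, -0.001, -0.002]
ft_force: [-18.8, 0.2, 21.2]
grip_width: 0.367
```

```bash
python3 st.py
```

```text
22.7 [ 0.57639259 -0.00066025  0.05078737] (np.float64(172.71), array([-0.29, -0.05])) [-18.75652772   0.16432306  21.22796378] [0.13059672 3.99646635 0.07828578] 0.3669580665518915
gauge x mm -33.41192397282639 lateral(+=left) 0.40127050405893727 push 18.623430586509983
```

Request:
move_arm(
  deltas=[
    [0.003,0,-0.001,0,0,0,-1],
    [0.001,0,0,0,0,0,-1],
  ],
)

```text
clock: 22.95
position: [0.5745, -0.0009, 0.0508]
ee_rot: [0.064, 0.998, -0.0, -0.0]
ft_force: [-1.2, -0.9, -4.3]
grip_width: 0.367
```

```bash
python3 st.py
python3 - <<'E'
from plan import *
p,d,o=snap('wrist','w11')
cv2.imwrite('pics/w11b.png',cv2.resize(p[:,:,::-1],(800,600),interpolation=cv2.INTER_CUBIC))
# tray centre via top + bias
plan([(0.577,-.001,.15,172.7,3),(0.451,-.2495,.15,174.6,6),(.451,-.2495,.10,174.6,2)],-1)
E
```

```text
22.95 [ 0.57451119 -0.00087173  0.05082814] (np.float64(172.66), array([-0.01, -0.  ])) [-1.16911148 -0.91253001 -4.28198817] [-0.01104931 -0.01615772  0.00177497] 0.36697653283014503
gauge x mm -35.25080735731667 lateral(+=left) -0.04916004215596251 push 1.0427650008425826
now [ 0.5745 -0.0009  0.0509] tilt-yaw (np.float64(172.66), array([-0.01, -0.  ])) clk 23.0 ft [-0.   0.  -3.5] gw 0.37
end [ 0.4512 -0.2495  0.0999]
[[-0.001, 0.0, -0.033, 0.0, 0.0, 0.0, -1.0],
[-0.001, 0.0, -0.033, 0.0, 0.0, 0.0, -1.0],
[0.0, 0.0, -0.033, 0.0, 0.0, 0.0, -1.0],
[0.015, -0.044, 0.0, 0.0, 0.0, -0.3, -1.0],
[0.016, -0.044, 0.0, 0.0, 0.0, -0.3, -1.0],
[0.016, -0.043, 0.0, 0.0, 0.0, -0.3, -1.0],
[0.016, -0.043, 0.0, 0.0, 0.0, -0.3, -1.0],
[0.016, -0.044, 0.0, 0.0, 0.0, -0.4, -1.0],
[0.017, -0.043, 0.0, 0.0, 0.0, -0.3, -1.0],
[0.0, 0.0, 0.025, 0.0, 0.0, 0.0, -1.0],
[0.0, 0.0, 0.025, 0.0, 0.0, 0.0, -1.0]]
```

View pics/w11b.png

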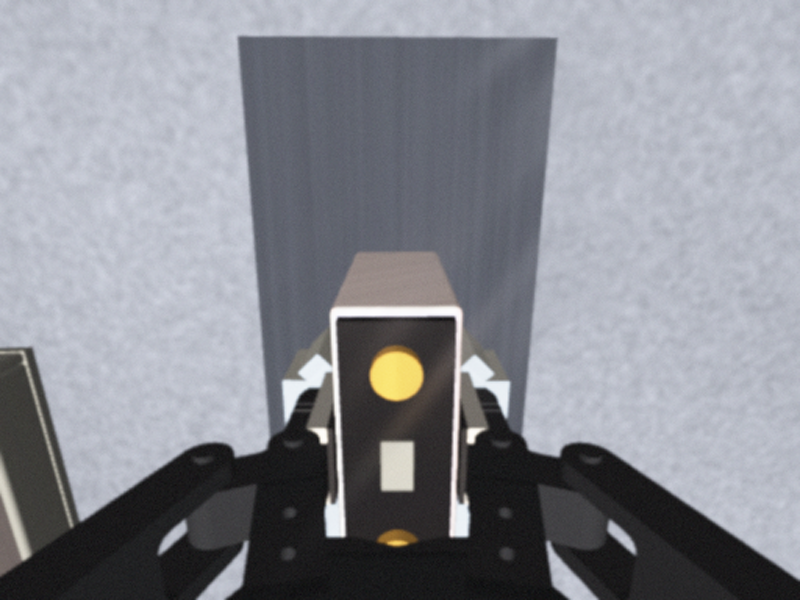

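Request:
move_arm(
  deltas=[
    [0,0,-0.025,0,0,0,-1],
    [0,0,-0.037,0,0,0,-1],
    [0,0,-0.037,0,0,0,-1],
    [0.015,-0.044,0,0,0,-0.3,-1],
    [0.016,-0.044,0,0,0,-0.3,-1],
    [0.016,-0.043,0,0,0,-0.3,-1],
    [0.016,-0.043,0,0,0,-0.3,-1],
    [0.016,-0.044,0,0,0,-0.4,-1],
    [0.017,-0.043,0,0,0,-0.3,-1],
    [0,0,0.025,0,0,0,-1],
  ],
)

```text
clock: 24.25
position: [0.4484, -0.2539, 0.126]
ee_rot: [0.051, 0.999, -0.002, 0.001]
ft_force: [0.2, 1.1, -4.3]
grip_width: 0.368
```

Request:
move_arm(
  deltas=[
    [0,0,0.022,0,0,0,-1],
    [0,0,0,0,0,0,-1],
    [0,0,0,0,0,0,-1],
  ],
)

```text
clock: 24.62
position: [0.4501, -0.249, 0.1041]
ee_rot: [0.047, 0.999, -0.0, 0.0]
ft_force: [-0.5, 0.6, -4.0]
grip_width: 0.368
```

Run:
```python
from plan import *
p,d,o=snap('wrist','w12')
print(o['clock'],o['position'],yaw(o),o['ft_force'],o['joint_pos'].round(2))
cv2.imwrite('pics/w12b.png',cv2.resize(p[:,:,::-1],(800,600),interpolation=cv2.INTER_CUBIC))
```

```text
24.625 [ 0.45005578 -0.24901778  0.1040528 ] (np.float64(174.6), array([ 0.05, -0.02])) [-0.54327709  0.57189431 -4.00410105] [ 1.03  0.28 -0.69  1.87  0.2   1.06  1.74]
```

View pics/w12b.png

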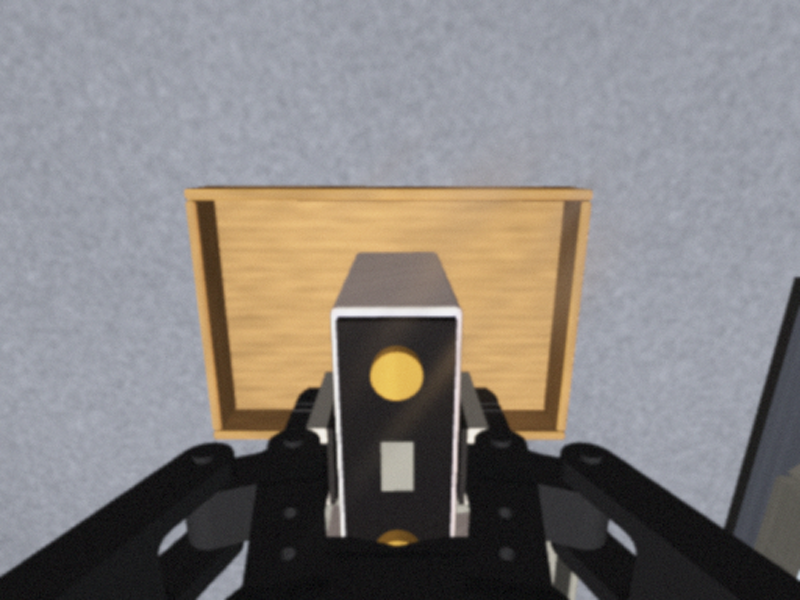

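Request:
move_arm(
  deltas=[
    [0,0,0.02,0,0,0,-1],
    [0,0,0.02,0,0,0,-1],
    [0,0,0.009,0,0,0,-1],
    [0,0,0.004,0,0,0,-1],
    [0,0,0.002,0,0,0,-1],
    [0,0,0.001,0,0,0,-1],
    [0,0,0,0,0,0,-1],
  ],
)

```text
clock: 25.55
position: [0.4497, -0.2492, 0.0477]
ee_rot: [0.047, 0.999, -0.0, 0.0]
ft_force: [-0.0, 0.4, -2.9]
grip_width: 0.368
```

```bash
python3 st.py
```

```text
25.55 [ 0.44972802 -0.24916576  0.04767463] (np.float64(174.57), array([ 0.03, -0.03])) [-0.00944157  0.44882958 -2.87447537] [0.05086109 0.00553644 0.03196891] 0.36752833966075565
gauge x mm -127.24436468655848 lateral(+=left) -262.26652565522863 push 0.06678282311502177
```

Request:
move_arm(
  deltas=[
    [0,0,0.0007,0,0,0,-1],
    [0,0,0,0,0,0,-1],
    [0,0,0,0,0,0,0.2],
    [0,0,0,0,0,0,0.2],
    [0,0,0,0,0,0,0.2],
    [0,0,-0.01,0,0,0,0.2],
    [0,0,-0.03,0,0,0,0.2],
    [0,0,-0.05,0,0,0,0.2],
    [0,0,-0.05,0,0,0,0.2],
    [0,0,0,0,0,0,0.2],
  ],
)

```text
clock: 26.8
position: [0.4516, -0.2497, 0.1911]
ee_rot: [0.047, 0.999, -0.002, 0.003]
ft_force: [-0.8, 0.9, -0.9]
grip_width: 0.596
```

```bash
python3 st.py
python3 - <<'E'
from plan import *
p,d,o=snap('wrist','w13')
cv2.imwrite('pics/w13b.png',cv2.resize(p[:,:,::-1],(800,600),interpolation=cv2.INTER_CUBIC))
p,d,o=snap('side','s13')
p,d,o=snap('top','t13')
E
```

```text
26.8 [ 0.45160425 -0.24974476  0.19107793] (np.float64(174.58), array([ 0.34, -0.25])) [-0.77562469  0.85908427 -0.89424211] [-0.04343463 -0.02123739  0.00713522] 0.5964906279685963
gauge x mm -125.30948189402426 lateral(+=left) -262.6007409154678 push 0.8791542995200753
```

View pics/w13b.png

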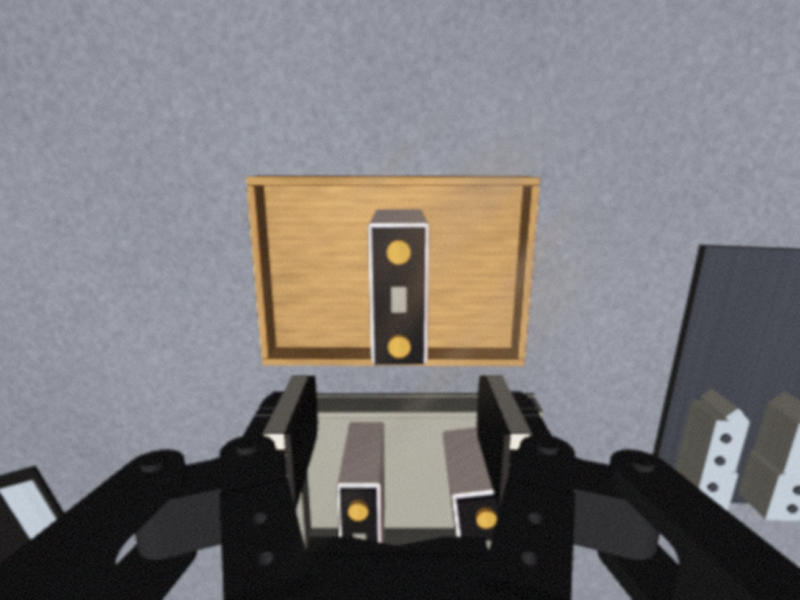

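View pics/s13.png

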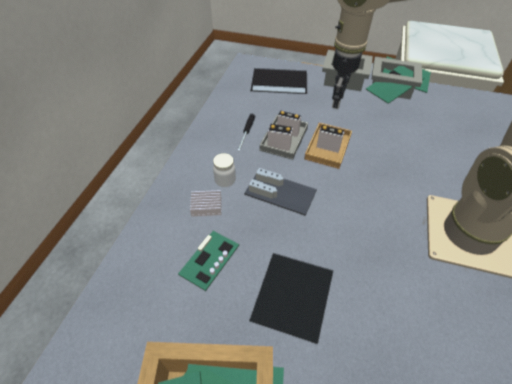

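View pics/t13.png

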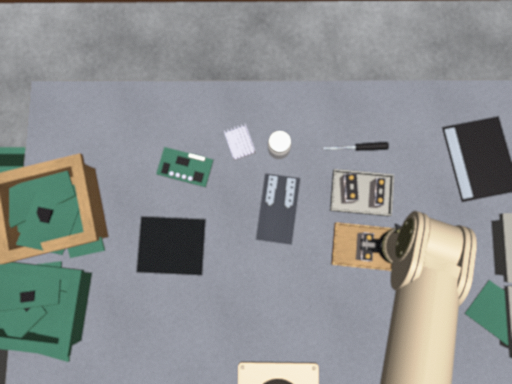

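The pictures show the good cell upright in the cardboard tray (wrist px 398,300) and both rejects upright in the tub (top px 350,187 and 379,191). The mat is empty and the other things have not moved. The gripper is open and clear of everything, so I am handing in.

```bash
python3 -c "
from workcell import manip
print(manip.hand_in())"
```

```text
the job is handed in; nothing more can be done
None
```

Both cells were gauged one at a time and put away, and the job was handed in at about 27 s of the 72 s allowed.

- **First cell (on the mat nearer the gauge):** it ran freely through both gaps, with its front end about 30 mm into the narrow one. The gripper opening read about 26 mm, so it is undersized. It stands upright in the free half of the grey tub, beside the reject that was already there.
- **Second cell:** it passed the wide gap and stopped at the narrow one, with its centre at about gauge x = -33 mm under about 19 N of push. The gripper opening read about 32 mm, so it is good. It stands upright in the middle of the cardboard tray.

The last top, side and wrist pictures show all three cells upright in the right places, the mat empty, the other things where they were, and the open gripper clear above the tray. I judged the bystanders by eye and did not measure them.

One disagreement: the top camera's positions were about 3 mm off sideways from the wrist camera's. I used the wrist's, and the grasps and the fit in the slot agreed with it. No check failed.

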